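Tip the palm-sugar cakes into the bowl in the display case

ROBOT

A 6-joint arm with a two-finger parallel gripper is mounted at the origin on the work surface. World frame = base frame: x ahead of the robot, y to its left, z up, the work surface at z = 0. Lengths are in m, angles in degrees, forces in N, time in s.
With the tool pointing down it reaches from about 0.4 to 0.825 m from the base axis. Payload 7 kg.
Tool frame: the origin (TCP) lies at the very end of the fingers, on their centre line; the grasp point (between the pads) lies 19 mm behind it; z points along the fingers, y is the line along which they close (so a half turn about z gives the same grasp; the last joint's range is limited). The gripper opens to 88 mm and grips with 3 to 60 N. Pads are 19 mm wide; open, the fingers measure 130 mm over their backs; the gripper's body (78 mm by 193 mm) begins 47 mm behind the grasp point.
Start: joints at [92.768, 20.546, 0.682, 0, -70.136, -16.507], TCP at [0.16, 0.656, 0.227] pointing down, gripper open.
Joint ranges: [-176.03, 176.03], [-82.01, 121.73], [-58.28, 71.71], [-173.87, 95.51], [-174.79, -0.11], [-173.66, 173.66]. Speed limits (degrees/s): [136.94, 136.94, 172.46, 180, 180, 180].

INTERFACE

Orientations are given as [roll, pitch, yaw] about the fixed x, y, z axes, in that order (R = Rz(yaw) Ry(pitch) Rx(roll)).
In Python, from plant import get_state, imaging, r, finder gives the robot as it stands.
- The arm moves only by the shell command python3 -m handwheel 'ROWS' [FORCE]. ROWS is JSON, a list of rows, each a list of 5 numbers: the closure, from 0 (fully open) to 1 (shut), then the shift along the world's x, y, z in cm, then the turn about the world's z in degrees. A call has 1 to 8 rows; each row is the pose to reach, as a shift and turn from the pose commanded when the call began; what a row does not reach only later rows make up. A row lasts 1/8 s, in which the tool goes at most 62.5 mm and 10.7 degrees, less where a joint would pass 70% of its speed; a pose out of reach is approached as far as the arm can. A call with a gripper value outside its range is refused whole. The fingers move at their own pace and stop on an object; FORCE is the grip in N (left out, the last holds). Time passes only in rows, so rows that repeat a pose let the fingers close. It gives the time, the measured TCP pose, the force, the opening and the grip force at its end, in the units of the state.
- get_state(): the state, without advancing time (a new reading comes with each control period).
- imaging.capture(name): name is "scene" or "top" or "wrist"; returns (picture, depth): 480x640x3 uint8, red, green, blue; 480x640 float32, m along the optical axis (not along the pixel's ray), 0 where there is no reading.
- imaging.get_calibration(name): a dict with "fx", "fy", "cx", "cy" (pixels), "rvec" (rotation vector, rad) and "tvec" (3), from world to camera coordinates, as OpenCV has them; the wrist camera has in their place "hand_eye" (4x4, takes a point from camera to tool coordinates, whose origin is the TCP and whose axes are the flange's). Camera axes: x right, y down, z forward; pixel columns grow to the right and rows downward; lengths in m; the calibration is good to about 2 mm. A picture is of the moment at which its call begins: read the wrist's pose just before it. get_calibration takes no time and is no camera call.
- r.close_job(): hands the job in; it is judged then, once.
Trained networks look in the newest picture that a camera, given by its name, has taken for a name from the list of things; names that differ only in an ending like _2 or _b are one class to them, and where a whole thing is asked for, a point or a joint stands for the part that bears it (a point fixed in the world has none). Each returns a list of dicts, best first, with "p" (0 to 1); they miss things now and then, are a little off and sometimes report something else, mostly with a low value. They report only what shows in the picture. A call takes as long as a camera call. They do not tell look-alikes from the thing itself.
- finder.cut_out(camera, query): "region" (480x640 bool, what is visible of it) and "pixel" ([column, row] in pixels, amid what is visible of it).
The state is a dict: "time_s": time; "joints": joint angles; "qd": joint speeds; "joint_torque": joint torques, N m; "tcp_pos": TCP position; "eef_rot": TCP orientation; "contact_force": force on the tool from outside, world axes, zero at the start; "moment": the same for the moment, N m; "gripper_width": finger opening in m; "gripper_force": force on a finger pad.
Only numpy, scipy, OpenCV 4.12 (cv2) and the standard library are available. Lean on these libraries where they do the work, as an engineer would, in place of code of your own. Each camera call takes 0.05 s, during which the arm holds its last target. There are 200 camera calls.

TASK

The counter-top case has two clear bypass panels on its sloping top. Slide the panel that covers the terracotta bowl fully open across the other half, leaving the other panel shut; then take the aluminium tray by its handle and tip it over the bowl so that all three palm-sugar cakes slide off into the bowl, without the gripper touching the cakes. Finally set the empty tray flat on the counter and let go of it, leaving the bowl and everything else where they stand.

Things in the scene. Friction and masses are not known exactly. Their poses are not given: they have to be found in the camera images.
- case_centre (a point): Display case, fixed: green base 220 (x) x 490 (y) mm, clear sides. Point: on its sliding plane over the case's middle, 165 mm above the counter. Axes: x to the back, y to the left, z up (upright; not tilted with the plane). The plane rises 20 deg towards +x, from 125 mm high at the front edge to 205 at the back; only the panels stand over 5 mm above it. Inner floor 60 mm high; no middle wall.
- panel_right (a joint): How far the right clear panel (over the case's -y half) is slid, m: 0 shut, 0.165 fully open. Slides towards the case's +y, UNDER the left panel. Takes about 2 N, plus 6 N per m/s; stays where left. Plate 5 mm thick, top face 8 mm above the sliding plane.
- panel_left (a joint): The same for the left-hand clear panel (covers the case's +y half): 0 shut, 0.165 fully open; slides in the case's -y direction, OVER the right panel; top face 18 mm above the sliding plane.
- panel_right_pull (a point): Orange pull standing square on the right panel near its outer end (212 mm from the case centre when shut): 60 mm along the slope, 14 mm thick along case y, 36 mm tall square to the panel. Point: in the pull, 28 mm above the panel's top face, 8 mm below the pull's top; same axes as the case. Fully open, 34 mm remain between it and the left panel's edge.
- panel_left_pull (a point): The same orange pull on the left panel, 212 mm to the +y side of the case centre when shut.
- bowl_rim (a point): Terracotta bowl standing loose in one half of the case (either), 148 mm to one side of the case centre, 0.6 kg. Point: centre of its mouth, 66 mm above the case's inner floor (126 mm above the counter). Outer rim radius 69 mm, wall 6 mm, inner depth 58 mm, inner floor radius about 40 mm.
- tray_handle (a point): Grip point, mid-handle, of the aluminium tray with a wooden handle; 34 mm above the counter as it lies. Axes: x from handle to open lip, z up. Handle: straight bar along x, 12 mm wide (y), 24 tall, from 55 mm behind this point to the pan 45 mm ahead. The pan, x = 45 to 201 mm, is 126 mm wide with 22 mm walls at rear and sides, open in front. Loaded 0.24 to 0.33 kg, balancing about 110 mm ahead.
- tray_lip (a point): Middle of the tray's open front edge (underside), 201 mm ahead of the grip point and 34 mm below it in the tray's own axes.
- cake1_centre (a point): Palm-sugar cake, brown blunt dome 54 mm across, 26 mm high, 45 g; the point is its centre. It lies on the tray pan; it slides on the polished pan when that is tipped by more than about 17 to 24 degrees.
- cake2_centre (a point): Second palm-sugar cake, the same.
- cake3_centre (a point): Third palm-sugar cake, the same.
- jar_mid (a point): Bystander: closed amber jar with a red cap, radius 44, height 76 mm, in the other half of the case; middle.
- mortar_mid (a point): Bystander: terracotta mortar, rim radius 62 mm, 100 mm high; middle.
- sauce_mid (a point): Bystander: amber sauce bottle, radius 32 mm, 210 mm high; middle.
- tin_mid (a point): Bystander: blue tin, radius 42 mm, 110 mm high; middle.
- lid_mid (a point): Bystander: orange plastic lid with a knob, radius 60 mm, 30 mm high, lying on the counter.
- spoon_grip (a point): Bystander: wooden spoon 200 mm long, lying on the counter; point on its handle.
Not all that is in view belongs to the job. Leave any turquoise look-alike of the part that bears cake3_centre alone.

How it is judged:
By the outcome, as a careful person would: the job done as asked, in the order asked, and still so for the second after the job is handed in, with the robot touching nothing.
It also fails if it takes over 72 s, if anything falls off the work surface, if the arm or the gripper's body presses on something with over 40 N, if the wrist force passes 120 N, or if a joint passes its speed limit or range.

## Working session

There is one attempt and no reset: what is moved stays moved. The work goes in short steps, Python scripts to look and compute and a shell command to move; the robot and the scene stay as the last step left them, time stands still between calls to the robot, and variables do not carry over. Pictures are saved under pics/ and viewed, at most 10 in all, crops included, and the job is handed in when it is done.

```bash
ls -la; mkdir -p pics
cat > h.py <<'E'
import numpy as np, cv2
from plant import get_state, imaging, r, finder
def cap(n,save=None):
    s=get_state(); im,d=imaging.capture(n)
    if save: cv2.imwrite('pics/'+save,im[:,:,::-1])
    return im,d,s
def pose(n,s=None):  # camera->world
    c=imaging.get_calibration(n)
    if n=='wrist':
        from scipy.spatial.transform import Rotation as R
        T=np.eye(4);T[:3,:3]=R.from_euler('xyz',s['eef_rot'],degrees=True).as_matrix();T[:3,3]=s['tcp_pos']
        return c,T@np.array(c['hand_eye'])
    Rm=cv2.Rodrigues(np.array(c['rvec'],float))[0];T=np.eye(4);T[:3,:3]=Rm.T;T[:3,3]=-Rm.T@np.array(c['tvec']).ravel()
    return c,T
def cloud(n,d,s=None):
    c,T=pose(n,s);v,u=np.mgrid[:480,:640]
    P=np.stack([(u-c['cx'])/c['fx']*d,(v-c['cy'])/c['fy']*d,d],-1)
    W=P@T[:3,:3].T+T[:3,3];W[d<=0]=np.nan
    return W
def proj(n,X,s=None):
    c,T=pose(n,s);p=(np.asarray(X)-T[:3,3])@T[:3,:3]
    return np.stack([p[...,0]/p[...,2]*c['fx']+c['cx'],p[...,1]/p[...,2]*c['fy']+c['cy']],-1)
E
python3 - <<'E'
from h import *
a,d,s=cap('scene','a_scene.png');b,d2,s=cap('top','a_top.png')
print(s)
E
```

```text
total 12
drwxr-xr-x  3 agent agent 4096 Dec  2 23:34 .
drwxr-xr-x 23 root  root  4096 Dec  2 23:34 ..
drwxr-xr-x  2 agent agent 4096 Dec  2 23:34 pics
{'time_s': 0.05, 'joints': array([ 9.27673147e+01,  2.05910023e+01,  6.35178105e-01, -1.98337099e-02,
       -7.01331208e+01, -1.65042371e+01]), 'qd': array([ 0.0541106 , -0.14276209,  0.14635426,  0.12118275, -0.01431836,
        0.1056596 ]), 'joint_torque': array([-2.66061797e-03, -5.84674180e+01,  2.94055778e+01,  7.02599913e+00,
        1.02433946e-02, -4.70985776e-05]), 'tcp_pos': array([0.1602291 , 0.65523357, 0.22563911]), 'eef_rot': array([ 1.79909422e+02, -7.39364947e-03, -1.37436713e+01]), 'contact_force': array([ 0.02021723, -0.37437198, -0.04257442]), 'moment': array([-0.00790502,  0.00011439, -0.01224649]), 'gripper_force': 0.0, 'gripper_width': 0.08770920421100814}
```

View pics/a_scene.png

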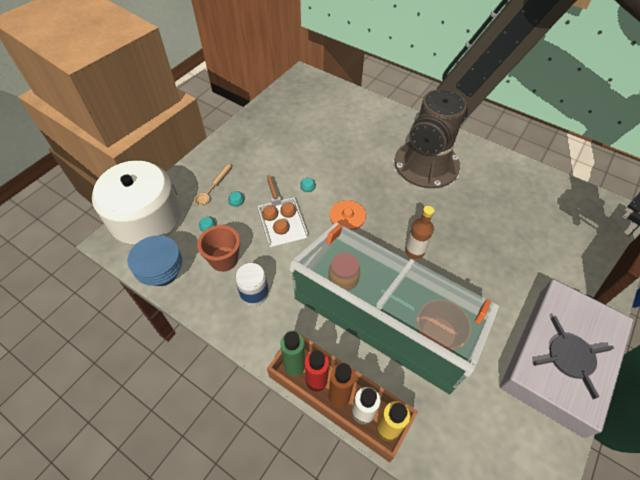

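View pics/a_top.png

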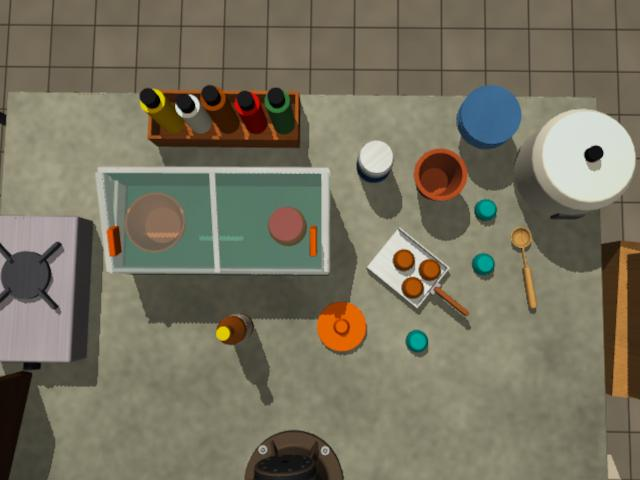

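```bash
cat > m.py <<'E'
from h import *
np.set_printoptions(precision=3,suppress=True)
for n in ('top','scene'):
    im,d,s=cap(n);W=cloud(n,d)
    for q in ['panel_left_pull','bowl_rim','tray_handle','tray_lip','cake1_centre','jar_mid','sauce_mid','lid_mid','mortar_mid','tin_mid']:
        for o in finder.cut_out(n,q)[:3]:
            if o['p']<.3: continue
            m=o['region']; w=W[m]; w=w[~np.isnan(w[:,0])]
            if len(w): print(n,q,round(o['p'],2),np.round(o['pixel']),m.sum(),np.median(w,0),'min',np.percentile(w,2,0),'max',np.percentile(w,98,0))
    np.save(f'W_{n}.npy',W); cv2.imwrite(f'{n}.png',im[:,:,::-1])
c,T=pose('top');print(T)
E
python3 m.py
```

```text
top panel_left_pull 0.63 [160. 222.] 11764 [0.597 0.287 0.186] min [0.494 0.165 0.146] max [0.692 0.407 0.219]
top tray_handle 0.95 [406. 267.] 2613 [ 0.51  -0.269  0.004] min [ 0.414 -0.39  -0.002] max [ 0.593 -0.187  0.047]
top tray_lip 0.96 [404. 274.] 2709 [ 0.508 -0.269  0.004] min [ 0.412 -0.394 -0.002] max [ 0.596 -0.187  0.047]
top cake1_centre 0.66 [430. 271.] 378 [ 0.506 -0.32   0.027] min [ 0.485 -0.344  0.004] max [ 0.53  -0.298  0.034]
top sauce_mid 0.58 [232. 328.] 880 [0.368 0.124 0.14 ] min [0.336 0.105 0.015] max [0.394 0.158 0.213]
top sauce_mid 0.35 [432. 271.] 416 [ 0.506 -0.32   0.026] min [ 0.483 -0.347  0.   ] max [ 0.532 -0.298  0.034]
top lid_mid 0.74 [342. 327.] 1878 [ 0.368 -0.11   0.015] min [ 0.315 -0.163  0.01 ] max [ 0.421 -0.057  0.031]
top lid_mid 0.65 [525. 265.] 745 [ 0.529 -0.558  0.013] min [ 0.423 -0.576 -0.   ] max [ 0.61  -0.528  0.023]
top mortar_mid 0.75 [438. 178.] 2128 [ 0.735 -0.344  0.07 ] min [ 0.671 -0.388  0.017] max [ 0.777 -0.28   0.104]
scene panel_left_pull 0.93 [439. 307.] 6550 [0.606 0.291 0.188] min [0.494 0.164 0.145] max [0.69
[... 562 characters left out ...]
 -0.299  0.032]
scene sauce_mid 0.79 [419. 233.] 989 [0.382 0.14  0.116] min [0.227 0.105 0.   ] max [0.396 0.167 0.211]
scene sauce_mid 0.69 [345. 214.] 804 [ 0.372 -0.106  0.015] min [ 0.316 -0.163  0.008] max [ 0.416 -0.056  0.03 ]
scene lid_mid 0.95 [346. 215.] 807 [ 0.371 -0.107  0.015] min [ 0.315 -0.163  0.007] max [ 0.415 -0.056  0.03 ]
scene mortar_mid 0.75 [220. 246.] 1550 [ 0.721 -0.345  0.073] min [ 0.671 -0.388  0.006] max [ 0.781 -0.276  0.102]
scene tin_mid 0.83 [253. 282.] 1105 [ 0.774 -0.169  0.103] min [ 0.73  -0.216  0.007] max [ 0.804 -0.143  0.113]
[[ 0.013 -0.997  0.082  0.452]
 [-1.    -0.012  0.01  -0.093]
 [-0.008 -0.082 -0.997  1.3  ]
 [ 0.     0.     0.     1.   ]]
```

```bash
cat > m2.py <<'E'
from h import *
np.set_printoptions(precision=4,suppress=True)
for n in ('top','scene'):
    W=np.load(f'W_{n}.npy');im=cv2.imread(f'{n}.png');hsv=cv2.cvtColor(im,cv2.COLOR_BGR2HSV)
    ok=~np.isnan(W[...,0])
    o=ok&(hsv[...,0]<14)&(hsv[...,1]>150)&(W[...,2]>.14)&(W[...,2]<.27)&(W[...,0]>.46)&(W[...,0]<.74)
    k,l=cv2.connectedComponents(o.astype(np.uint8))
    for i in range(1,k):
        w=W[l==i]
        if len(w)>15 : print(n,'orange',len(w),w.mean(0),w.min(0),w.max(0))
    # panels planes : left plate y .2...38
    C=W[ok&(W[...,0]>.46)&(W[...,0]<.74)&(W[...,1]>-.16)&(W[...,1]<.46)&(W[...,2]>.10)]
    rect=cv2.minAreaRect(C[:,:2].astype(np.float32));print(n,'case rect',rect)
    # tray
    t=ok&(W[...,0]>.38)&(W[...,0]<.63)&(W[...,1]>-.43)&(W[...,1]<-.16)
    hd=t&(hsv[...,0]<16)&(hsv[...,1]>110)&(W[...,2]>.012)
    k,l=cv2.connectedComponents(hd.astype(np.uint8))
    for i in range(1,k):
        w=W[l==i]
        if len(w)>25:
            print(n,'brown',len(w),w.mean(0),'max',w.max(0)[2],'rect',cv2.minAreaRect(w[:,:2].astype(np.float32)))
    pan=t&(hsv[...,1]<50)&(hsv[...,2]>140)
    k,l,st,_=cv2.connectedComponentsWithStats(pan.astype(np.uint8));i=1+st[1:,4].argmax()
    w=W[l==i];print(n,'pan',len(w),cv2.minAreaRect(w[:,:2].astype(np.float32)),w[:,2].max())
E
python3 m2.py
```

```text
top orange 332 [0.5528 0.3749 0.1963] [0.5201 0.37   0.1661] [0.5854 0.3863 0.2161]
top orange 204 [ 0.5587 -0.0463  0.1913] [ 0.5279 -0.0522  0.1627] [ 0.5912 -0.039   0.2081]
top case rect ((0.6105884313583374, 0.1267017424106598), (0.24817311763763428, 0.5771750211715698), 0.9916207790374756)
top brown 351 [ 0.5302 -0.2591  0.0262] max 0.03563920246555896 rect ((0.5308835506439209, -0.26014816761016846), (0.05022083967924118, 0.05027386546134949), 16.822101593017578)
top brown 354 [ 0.5076 -0.3216  0.0261] max 0.03684345189314486 rect ((0.5087527632713318, -0.3239715099334717), (0.049595605581998825, 0.05141764134168625), 27.184873580932617)
top brown 349 [ 0.4642 -0.2805  0.0262] max 0.0354296491423689 rect ((0.46493715047836304, -0.2807517945766449), (0.04853956773877144, 0.04903079941868782), 0.5869030952453613)
top brown 210 [ 0.4325 -0.3692  0.0457] max 0.05435683115777512 rect ((0.4319053590297699, -0.3702596127986908), (0.10005243122577667, 0.01219548936933279), 51.649017333984375)
top pan 5690 ((0.5042587518692017, -0.29425594210624695), (0.2696280777454376, 0.249509260058
[... 511 characters left out ...]
65779495239258)
scene brown 156 [ 0.4697 -0.2758  0.0243] max 0.03602804273644589 rect ((0.4680320918560028, -0.27754995226860046), (0.044762030243873596, 0.04352385178208351), 11.540395736694336)
scene brown 159 [ 0.5137 -0.3177  0.0242] max 0.03354361795396854 rect ((0.5120446085929871, -0.31883352994918823), (0.04485120251774788, 0.04268982261419296), 0.7901086807250977)
scene brown 159 [ 0.5374 -0.254   0.0244] max 0.033689571182839106 rect ((0.5348607897758484, -0.2557576298713684), (0.04101843014359474, 0.04661167785525322), 56.47150421142578)
scene pan 3802 ((0.5048987865447998, -0.29498398303985596), (0.24982571601867676, 0.2698536217212677), 0.032146554440259933) 0.03646055455331787
```

```bash
python3 -m handwheel '[[0,4,-3,5,4],[0,9,-6.5,6,8],[0,14,-10,6,12],[0,19,-13.5,6,14.5],[0,24,-17,6,14.5],[0,29,-20.5,6,14.5],[0,34,-24,6,14.5],[0,39.2,-27.7,5.5,14.5]]' 20
python3 - <<'E'
from h import *
np.set_printoptions(precision=4,suppress=True)
W=np.load('W_top.npy')
w=W[215:360,5:80].reshape(-1,3);print('stove',np.nanmin(w,0),np.nanmax(w,0))
s=get_state();print(s['tcp_pos'],s['eef_rot'])
im,d,s=cap('wrist','b_wrist.png');W=cloud('wrist',d,s)
hsv=cv2.cvtColor(im[:,:,::-1].copy(),cv2.COLOR_BGR2HSV)
o=(hsv[...,0]<14)&(hsv[...,1]>150)&(W[...,2]>.14)&(W[...,2]<.27)
k,l=cv2.connectedComponents(o.astype(np.uint8))
for i in range(1,k):
    w=W[l==i]
    if len(w)>100:
        t=w[w[:,2]>.19];print(len(w),w.mean(0),w.min(0),w.max(0),cv2.minAreaRect(w[:,:2].astype(np.float32)))
E
```

```text
time_s: 2.2
tcp_pos: [0.5528, 0.3784, 0.2823]
eef_rot: [-179.9, -0.1, 0.8]
contact_force: [0.3, 0.1, -0.3]
gripper_width: 0.088
gripper_force: 0.0
stove [ 0.284   0.5061 -0.0074] [0.634  0.732  0.1114]
[0.5528 0.3784 0.2823] [-179.9498   -0.0575    0.7789]
1509 [0.5589 0.3766 0.1995] [0.5072 0.3696 0.1507] [0.5869 0.3824 0.2139] ((0.5470423698425293, 0.3757944405078888), (0.07970260083675385, 0.012471100315451622), 0.5731341242790222)
```

View pics/b_wrist.png

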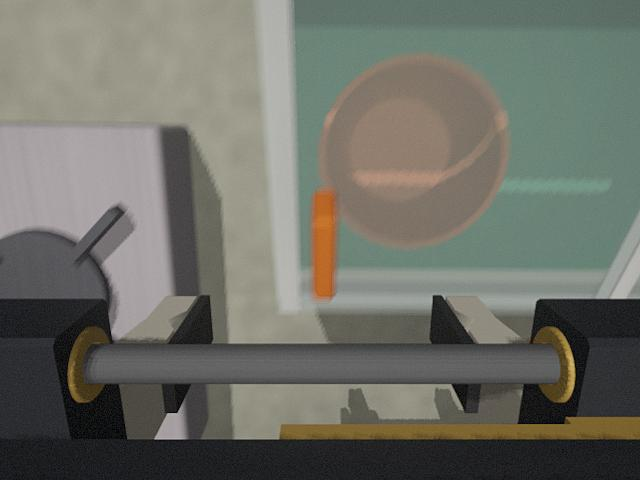

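```bash
python3 -m handwheel '[[0,0,-0.1,-5,0],[0,0,-0.1,-9,0],[0,0,-0.1,-10,0],[0,0,-0.1,-10,0],[0.9,0,-0.1,-10,0],[1,0,-0.1,-10,0],[1,0,-0.1,-10,0],[1,0,-0.1,-10,0]]' 15
```

```text
time_s: 3.25
tcp_pos: [0.5512, 0.3787, 0.1821]
eef_rot: [-180.0, -0.0, 0.8]
contact_force: [0.2, -1.1, 0.2]
gripper_width: 0.0535
gripper_force: 0.0
```

```bash
python3 -m handwheel '[[1,0,0,0,0],[1,0,0,0,0],[1,0,0,0,0],[1,0,0,0,0],[1,0,0,0,0],[1,0,-0.5,0,0],[1,0,-1.5,0,0],[1,0,-2.5,0,0]]' 15; python3 -m handwheel '[[1,0,-1.5,0,0],[1,0,-3.5,0,0],[1,0.1,-5.5,0,0],[1,0.1,-7.5,0,0],[1,0.1,-9.5,0,0],[1,0.2,-11.5,0,0],[1,0.2,-13,0,0],[1,0.2,-13.5,0,0]]'
```

```text
time_s: 4.25
tcp_pos: [0.5512, 0.3529, 0.1816]
eef_rot: [-180.0, -0.0, 0.8]
contact_force: [2.7, 1.7, -2.1]
gripper_width: 0.0139
gripper_force: 15.0
time_s: 5.25
tcp_pos: [0.5522, 0.2169, 0.1816]
eef_rot: [180.0, 0.1, 0.7]
contact_force: [-6.6, 1.9, 1.0]
gripper_width: 0.0138
gripper_force: 15.0
```

```bash
python3 -m handwheel '[[1,-0.1,-0.3,0,0],[1,-0.1,-0.5,0,0],[1,-0.1,-0.7,0,0]]'; python3 -m handwheel '[[1,0,0,0,0],[1,0,0,0,0]]'
```

```text
time_s: 5.62
tcp_pos: [0.5523, 0.2137, 0.1816]
eef_rot: [-179.8, -0.0, 0.8]
contact_force: [-5.0, 13.3, -2.1]
gripper_width: 0.0138
gripper_force: 15.0
time_s: 5.88
tcp_pos: [0.5522, 0.2137, 0.1816]
eef_rot: [-179.8, -0.0, 0.8]
contact_force: [-3.2, 8.9, -3.3]
gripper_width: 0.0136
gripper_force: 15.0
```

```bash
python3 -m handwheel '[[0.4,0,0.2,0,0],[0.4,0,0.3,0,0],[0.4,0,0.3,0,0],[0.4,0,0.3,0,0],[0,0,0.3,5,0],[0,-4,0.3,11,0],[0,-8,5,16,0],[0,-10,8,20,0]]'
cat > m3.py <<'E'
from h import *
np.set_printoptions(precision=4,suppress=True)
import sys
s=get_state();print(s['tcp_pos'],s['contact_force'])
im,d,s=cap('wrist','c_wrist.png');W={'wrist':cloud('wrist',d,s)};I={'wrist':im}
im,d,_=cap('top','c_top.png');W['top']=cloud('top',d);I['top']=im
im,d,_=cap('scene','c_scene.png');W['scene']=cloud('scene',d);I['scene']=im
for n in W:
    hsv=cv2.cvtColor(I[n][:,:,::-1].copy(),cv2.COLOR_BGR2HSV);w=W[n]
    o=(w[...,0]>.49)&(w[...,0]<.72)&(w[...,1]>.2)&(w[...,1]<.42)&(w[...,2]>.119)&(w[...,2]<.133)&(hsv[...,0]<20)&(hsv[...,1]>70)
    P=w[o]
    if len(P)>10:
        x=P[:,:2];A=np.c_[2*x,np.ones(len(x))];c=np.linalg.lstsq(A,(x**2).sum(1),rcond=None)[0]
        print(n,'rim',len(P),c[:2],'r',np.sqrt(c[2]+c[0]**2+c[1]**2),P[:,2].max(),P.min(0),P.max(0))
    o=(hsv[...,0]<14)&(hsv[...,1]>150)&(w[...,2]>.15)&(w[...,2]<.27)&(w[...,0]>.46)&(w[...,0]<.74)
    k,l=cv2.connectedComponents(o.astype(np.uint8))
    for i in range(1,k):
        p=w[l==i]
        if len(p)>15 : print(n,'orange',len(p),p.mean(0),p.min(0),p.max(0))
    np.save(f'W2_{n}.npy',w)
E
python3 m3.py
```

```text
time_s: 6.88
tcp_pos: [0.4576, 0.2826, 0.3721]
eef_rot: [-180.0, -0.0, 0.7]
contact_force: [0.8, 1.1, 0.1]
gripper_width: 0.085
gripper_force: 0.0
[0.4576 0.2826 0.3721] [0.7801 1.1489 0.121 ]
wrist rim 2706 [0.6014 0.3149] r 0.06429079135128757 0.12834059297044198 [0.5342 0.2471 0.119 ] [0.6309 0.383  0.1283]
wrist orange 762 [0.5538 0.2197 0.1924] [0.5184 0.2012 0.1533] [0.5843 0.2211 0.2139]
wrist orange 19 [0.5514 0.2095 0.2048] [0.5477 0.2087 0.2022] [0.5555 0.2102 0.2073]
wrist orange 47 [0.5335 0.2095 0.1981] [0.5245 0.2083 0.194 ] [0.5423 0.2109 0.2013]
top rim 481 [0.6017 0.3146] r 0.06453362412211604 0.13199378988635635 [0.5342 0.2613 0.119 ] [0.6687 0.3843 0.132 ]
top orange 273 [0.5528 0.2108 0.1978] [0.5218 0.2054 0.1658] [0.5877 0.2201 0.2176]
top orange 205 [ 0.5586 -0.0463  0.191 ] [ 0.5279 -0.0521  0.1603] [ 0.5916 -0.0392  0.2063]
scene rim 387 [0.6031 0.3146] r 0.06473066930011474 0.13053541635007182 [0.5352 0.2472 0.119 ] [0.6591 0.3823 0.1305]
scene orange 140 [ 0.5647 -0.0416  0.187 ] [ 0.5254 -0.0489  0.1601] [ 0.5936 -0.0375  0.2057]
scene orange 125 [0.5627 0.2153 0.2008] [0.5236 0.2091 0.1817] [0.588  0.2204 0.2147]
```

```bash
python3 -m handwheel '[[0,0,-3,0,-10],[0,0,-8,0,-20],[0,0,-13,0,-30],[0,0,-18.5,0,-40],[0.2,0,-24,0,-50],[0.4,0,-29.5,0,-60],[0.5,0,-35,0,-70],[0.5,0,-40,0,-80]]' && python3 -m handwheel '[[0.5,0,-5,-2,-10],[0.5,-0.5,-10,-5,-20],[0.5,-1,-15,-9,-30],[0.5,-1.5,-20,-13,-40],[0.5,-2,-23,-17,-49],[0.5,-2.3,-25,-20,-49],[0.5,-2.3,-25,-20,-49]]'
cat > m4.py <<'E'
from h import *
np.set_printoptions(precision=4,suppress=True)
s=get_state();print(s['tcp_pos'],s['eef_rot'],s['joints'])
im,d,s=cap('wrist','d_wrist.png');W=cloud('wrist',d,s)
hsv=cv2.cvtColor(im[:,:,::-1].copy(),cv2.COLOR_BGR2HSV)
o=(hsv[...,0]<20)&(hsv[...,1]>90)&(W[...,2]>.014)&(W[...,2]<.06)
k,l=cv2.connectedComponents(o.astype(np.uint8))
for i in range(1,k):
    w=W[l==i]
    if len(w)>200:
        t=w[w[:,2]>np.percentile(w[:,2],30)]
        print(len(w),w.mean(0),w[:,2].max(),'all',cv2.minAreaRect(w[:,:2].astype(np.float32)),'top',cv2.minAreaRect(t[:,:2].astype(np.float32)))
E
python3 m4.py
```

```text
time_s: 8.02
tcp_pos: [0.4579, -0.1197, 0.3694]
eef_rot: [179.9, 0.0, -79.6]
contact_force: [1.9, 0.0, -0.1]
gripper_width: 0.053
gripper_force: 0.0
time_s: 8.9
tcp_pos: [0.4328, -0.3679, 0.1664]
eef_rot: [179.6, -0.1, -128.4]
contact_force: [-0.5, 0.5, 0.7]
gripper_width: 0.0436
gripper_force: 0.0
[ 0.4328 -0.3679  0.1664] [ 179.5999   -0.0998 -128.417 ] [-20.6515  13.4993 -17.5698  -0.0314 -59.3423 -17.7498]
2938 [ 0.4782 -0.5634  0.0176] 0.021347159907443625 all ((0.4778497815132141, -0.5647221803665161), (0.07780932635068893, 0.018356550484895706), 9.098997116088867) top ((0.47867095470428467, -0.5642266869544983), (0.0742078423500061, 0.016033926978707314), 8.858551979064941)
2433 [ 0.4299 -0.3728  0.0452] 0.04833467539829733 all ((0.4314254820346832, -0.37104296684265137), (0.09899617731571198, 0.011626777239143848), 51.3349494934082) top ((0.43138352036476135, -0.3709791898727417), (0.09776928275823593, 0.01058855839073658), 51.180503845214844)
2058 [ 0.4958 -0.328   0.0251] 0.0303890762032889 all ((0.4969433546066284, -0.3261820077896118), (0.03553934767842293, 0.041890107095
[... 264 characters left out ...]
289276525378227), 61.511234283447266) top ((0.46085765957832336, -0.2937004566192627), (0.026420457288622856, 0.03641938045620918), 56.074951171875)
2133 [ 0.5277 -0.2637  0.0268] 0.030760889311578388 all ((0.5291097164154053, -0.2625028192996979), (0.037521086633205414, 0.05156134441494942), 49.3463249206543) top ((0.5285471677780151, -0.26287809014320374), (0.036438535898923874, 0.03847050294280052), 50.82947540283203)
287 [ 0.3248 -0.0863  0.0146] 0.01622788421278193 all ((0.3240290582180023, -0.08608919382095337), (0.0384267158806324, 0.014239853248000145), 50.323081970214844) top ((0.3240290582180023, -0.08608919382095337), (0.0384267158806324, 0.014239853248000145), 50.323081970214844)
```

View pics/d_wrist.png

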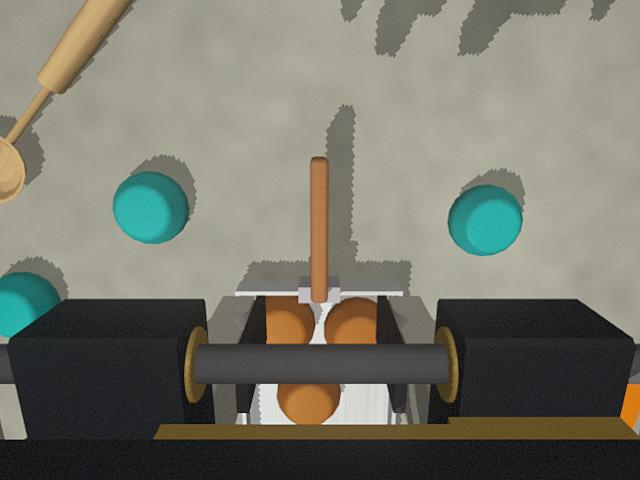

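```bash
python3 -m handwheel '[[0.5,0.4,0.4,-4,0],[0.5,0.4,0.4,-9,0],[0.5,0.4,0.4,-13,0],[0.5,0.4,0.4,-15,0],[0.5,0.4,0.4,-15,0],[1,0.4,0.4,-15,0],[1,0.4,0.4,-15,0],[1,0.4,0.4,-15,0]]' 60; python3 -m handwheel '[[1,0,0,0,0],[1,0,0,0,0],[1,0,0,0,0],[1,0,0,0.2,0],[1,0,0,0.6,0],[1,0,0,1.2,0],[1,0,0,2,0],[1,0,0,2,0]]'; python3 m4.py | head -4
```

```text
time_s: 9.95
tcp_pos: [0.4404, -0.3635, 0.0213]
eef_rot: [-179.9, 0.0, -128.2]
contact_force: [-0.0, -0.1, 0.1]
gripper_width: 0.0192
gripper_force: 0.0
time_s: 10.95
tcp_pos: [0.4404, -0.3636, 0.0411]
eef_rot: [-179.9, 0.0, -128.2]
contact_force: [0.8, -0.2, -3.1]
gripper_width: 0.0114
gripper_force: 60.0
[ 0.4404 -0.3636  0.0411] [-179.9063    0.0234 -128.2326] [-19.9108  21.5661 -25.4494   0.0106 -42.8883 -18.3296]
```

```bash
cat > tilt.py <<'E'
from h import *
import sys
np.set_printoptions(precision=4,suppress=True)
# tray pitch from the scene view: white pan floor + handle in the tool's axis
def tilt(n='scene',save=None,v=True):
    im,d,s=cap(n,save);W=cloud(n,d,s);hsv=cv2.cvtColor(im[:,:,::-1].copy(),cv2.COLOR_BGR2HSV)
    y=np.radians(s['eef_rot'][2]+180);u=np.array([np.cos(y),np.sin(y)]);vv=np.array([-u[1],u[0]])
    g=s['tcp_pos']+[0,0,.019]
    D=W-g;a=D[...,:2]@u;b=D[...,:2]@vv;z=D[...,2]
    pan=(a>.03)&(a<.21)&(abs(b)<.06)&(z<.05)&(z>-.25)&(hsv[...,1]<60)&(hsv[...,2]>120)
    ck=(a>.02)&(a<.25)&(abs(b)<.08)&(z<.05)&(z>-.25)&(hsv[...,1]>120)&(hsv[...,0]<18)
    f=lambda p:np.degrees(np.arctan(np.polyfit(a[p],z[p],1)[0]))
    out={'F':s['contact_force'].round(1),'M':s['moment'].round(2),'npan':int(pan.sum())}
    if pan.sum()>50:
        # robust plane fit
        A=np.c_[a[pan],b[pan],np.ones(pan.sum())];Z=z[pan];w=np.ones(len(Z),bool)
        for _ in range(6):
            c=np.linalg.lstsq(A[w],Z[w],rcond=None)[0];rr=Z-A@c;w=abs(rr)<max(.004,1.0*np.std(rr[w]))
        out['pitch']=round(float(np.degrees(np.arctan(-c[0]))),1);out['roll']=round(float(np.degrees(np.arctan(c[1]))),1);out['amax']=round(float(np.percentile(a[pan],99)),3);out['zmin']=round(float(np.percentile(W[...,2][pan],1)),3)
    k,l,st,_=cv2.connectedComponentsWithStats(ck.astype(np.uint8))
    out['cakes']=[(round(float(a[l==i].mean()),3),round(float(b[l==i].mean()),3),round(float(z[l==i].mean()),3)) for i in range(1,k) if st[i,4]>40]
    print(n,out)
if __name__=='__main__':
    for n in sys.argv[1:]: tilt(n)
E
python3 tilt.py scene top
```

```text
scene {'F': array([ 0.2,  0.7, -3.1]), 'M': array([-0.13,  0.1 ,  0.03]), 'npan': 1345, 'pitch': 2.4, 'roll': 0.4, 'amax': 0.209, 'zmin': -0.004, 'cakes': [(0.088, 0.029, -0.017), (0.083, -0.032, -0.017), (0.147, -0.01, -0.017)]}
top {'F': array([-0.4, -0.1, -3.1]), 'M': array([-0.13,  0.07, -0.04]), 'npan': 93, 'pitch': 29.7, 'roll': -34.7, 'amax': 0.209, 'zmin': -0.005, 'cakes': []}
```

```bash
python3 -m handwheel '[[1,0,0,0.7,0],[1,0,0,1.8,0],[1,0,0,3.2,0],[1,0,0,4.4,0],[1,0,0,5,0],[1,0,0,5,0]]'; python3 tilt.py scene
python3 - <<'E'
import cv2;i=cv2.imread('pics/a_scene.png')
from h import *
im,d,s=cap('scene');c=im[130:290,180:380,::-1];cv2.imwrite('pics/e.png',cv2.resize(c,None,fx=3,fy=3))
E
```

```text
time_s: 11.85
tcp_pos: [0.4401, -0.3634, 0.0908]
eef_rot: [-179.9, 0.0, -128.2]
contact_force: [-0.7, -0.9, -3.4]
gripper_width: 0.0117
gripper_force: 60.0
scene {'F': array([-0.7, -0.9, -3.4]), 'M': array([-0.07,  0.07, -0.05]), 'npan': 1744, 'pitch': 30.7, 'roll': 12.9, 'amax': 0.208, 'zmin': -0.005, 'cakes': [(0.088, 0.029, -0.017), (0.083, -0.031, -0.017), (0.147, -0.01, -0.017)]}
```

View pics/e.png

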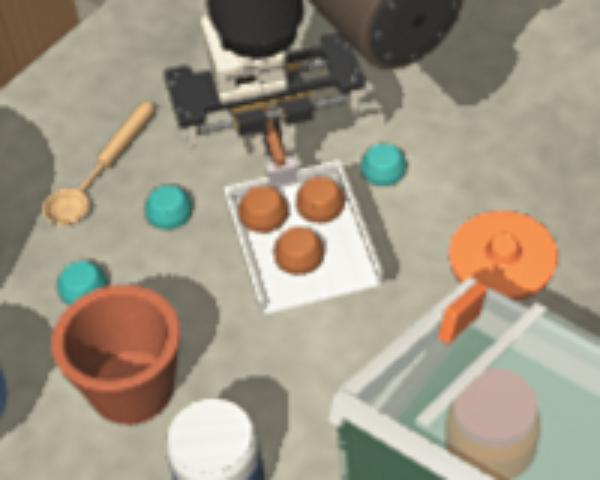

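```bash
python3 -m handwheel '[[1,0,0,1,0],[1,0,0,3,0],[1,0.5,0,6,0],[1,1,0,10,0],[1,1.5,0,14,0],[1,2,0,17.5,0],[1,2,0,19.5,0],[1,2,0,20.5,0]]' && python3 -m handwheel '[[1,0,1,0,0],[1,0,3.5,0,-3],[1,0,7.5,0,-7],[1,0,12.5,0,-12],[1,0,17.5,0,-18],[1,0,22.5,0,-24],[1,0,27.5,0,-30],[1,0,32.5,0,-36]]' && python3 -m handwheel '[[1,0,5,0,-41],[1,0,10,0,-45],[1,0,15,0,-48],[1,-0.5,20,0,-50],[1,-1,25,0,-51],[1,-2,29.5,0,-51],[1,-3,33,0,-51],[1,-3.7,35,0,-51]]'; python3 tilt.py scene top
```

```text
time_s: 12.95
tcp_pos: [0.4599, -0.3634, 0.2966]
eef_rot: [-179.9, 0.0, -128.2]
contact_force: [0.1, 0.2, -2.2]
gripper_width: 0.0117
gripper_force: 60.0
time_s: 13.95
tcp_pos: [0.4584, -0.0365, 0.294]
eef_rot: [180.0, -0.1, -164.4]
contact_force: [1.0, 0.1, -2.4]
gripper_width: 0.0114
gripper_force: 60.0
time_s: 14.95
tcp_pos: [0.4487, 0.2917, 0.2923]
eef_rot: [179.7, -2.7, 147.6]
contact_force: [0.2, -0.2, -2.1]
gripper_width: 0.0114
gripper_force: 60.0
scene {'F': array([ 0.2, -0.2, -2.1]), 'M': array([-0.06, -0.17,  0.01]), 'npan': 2850, 'pitch': 4.9, 'roll': -0.6, 'amax': 0.208, 'zmin': 0.069, 'cakes': [(0.106, -0.017, -0.021), (0.031, 0.002, 0.002), (0.079, 0.033, -0.02), (0.107, 0.059, -0.216)]}
top {'F': array([ 1. ,  1.9, -2.2]), 'M': array([ 0.2 , -0.25, -0.09]), 'npan': 3250, 'pitch': 3.0, 'roll': 0.3, 'amax': 0.207, 'zmin': 0.145, 'cakes': [(0.129, -0.018, -0.021), (0.073, 0.024, -0.018), (0.073, -0.034, -0.018)]}
```

```bash
python3 -m handwheel '[[1,0,0,0,0],[1,0,0.2,0,5],[1,0,0.4,0,12],[1,0,0.4,-0.3,20],[1,0,0.4,-0.8,27],[1,-0.2,0.4,-1.2,32],[1,-0.3,0.4,-1.4,35],[1,-0.3,0.4,-1.5,36]]'; python3 tilt.py scene top
python3 - <<'E'
from h import *
im,d,s=cap('scene');c=im[150:350,300:540,::-1];cv2.imwrite('pics/f.png',cv2.resize(c,None,fx=2.5,fy=2.5))
print(s['joints'])
E
```

```text
time_s: 16.05
tcp_pos: [0.4462, 0.2938, 0.2785]
eef_rot: [179.6, -2.7, -176.5]
contact_force: [-0.0, 0.4, -2.9]
gripper_width: 0.0116
gripper_force: 60.0
scene {'F': array([-0. ,  0.4, -2.9]), 'M': array([-0.01, -0.13, -0.02]), 'npan': 2318, 'pitch': 2.9, 'roll': 0.4, 'amax': 0.194, 'zmin': 0.189, 'cakes': [(0.032, -0.0, 0.003), (0.108, -0.022, -0.021), (0.08, 0.029, -0.02), (0.146, 0.012, -0.215)]}
top {'F': array([ 0.5,  0.6, -2.8]), 'M': array([-0.  , -0.19,  0.01]), 'npan': 2365, 'pitch': 2.9, 'roll': 0.2, 'amax': 0.194, 'zmin': 0.13, 'cakes': [(0.159, -0.02, -0.208), (0.125, -0.02, -0.021), (0.074, 0.022, -0.018), (0.071, -0.035, -0.018)]}
[  52.70077438    6.88515996   -9.72248234   -2.33632225  -74.88510306
 -138.57799358]
```

View pics/f.png

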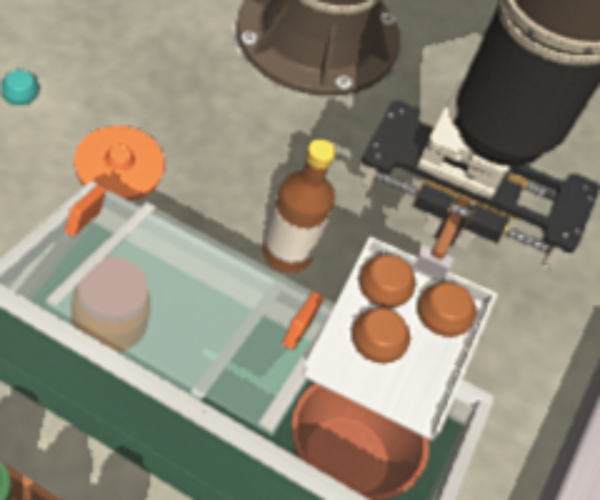

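```bash
python3 -m handwheel '[[1,-0.4,0.4,0,0],[1,-1.2,1.1,0,-1],[1,-2,1.8,0,-2],[1,-2.5,2.2,0,-2.7],[1,-2.6,2.4,0,-2.7],[1,-2.6,2.4,0,-2.7]]'; python3 tilt.py top
```

```text
time_s: 16.95
tcp_pos: [0.4201, 0.319, 0.2783]
eef_rot: [179.6, -2.7, -179.1]
contact_force: [-0.5, 0.5, -2.6]
gripper_width: 0.0113
gripper_force: 60.0
top {'F': array([-0.5,  0.5, -2.6]), 'M': array([-0.01, -0.14,  0.01]), 'npan': 2345, 'pitch': 2.9, 'roll': 0.3, 'amax': 0.194, 'zmin': 0.128, 'cakes': [(0.199, -0.013, -0.206), (0.126, -0.021, -0.021), (0.072, 0.022, -0.018), (0.071, -0.036, -0.018)]}
```

```bash
for f in 1; do python3 -m handwheel '[[1,0,0,0,0],[1,0,0,0,0]]' 30 | grep force; python3 tilt.py top; python3 -m handwheel '[[1,0,0,0,0],[1,0,0,0,0]]' 22 | grep r_force; python3 tilt.py top;  python3 -m handwheel '[[1,0,0,0,0],[1,0,0,0,0]]' 17 | grep r_force; python3 tilt.py top; done
```

```text
contact_force: [-0.6, -0.4, -2.6]
gripper_force: 30.0
top {'F': array([-0.6, -0.4, -2.6]), 'M': array([ 0.02, -0.16, -0.03]), 'npan': 2343, 'pitch': 3.0, 'roll': 0.3, 'amax': 0.194, 'zmin': 0.127, 'cakes': [(0.199, -0.013, -0.206), (0.126, -0.021, -0.021), (0.072, 0.022, -0.018), (0.07, -0.036, -0.018)]}
gripper_force: 22.0
top {'F': array([ 0.5,  0.5, -3.6]), 'M': array([ 0.07, -0.17, -0.02]), 'npan': 2351, 'pitch': 2.9, 'roll': 0.3, 'amax': 0.194, 'zmin': 0.129, 'cakes': [(0.199, -0.013, -0.206), (0.126, -0.021, -0.021), (0.072, 0.022, -0.018), (0.07, -0.036, -0.018)]}
gripper_force: 17.0
top {'F': array([-0. ,  0.3, -2.1]), 'M': array([ 0.03, -0.17,  0.05]), 'npan': 1990, 'pitch': 15.3, 'roll': 0.1, 'amax': 0.202, 'zmin': 0.07, 'cakes': [(0.208, -0.003, -0.203), (0.117, -0.021, -0.047), (0.067, 0.022, -0.033), (0.065, -0.035, -0.032)]}
```

```bash
python3 -m handwheel '[[1,0,0,0,0],[1,0,0,0,0]]' 24 | grep r_force; python3 tilt.py top
```

```text
gripper_force: 24.0
top {'F': array([ 0.8,  0.7, -3.3]), 'M': array([ 0.05, -0.1 , -0.01]), 'npan': 1702, 'pitch': 19.4, 'roll': 0.3, 'amax': 0.191, 'zmin': 0.072, 'cakes': [(0.208, 0.002, -0.205), (0.093, -0.028, -0.049), (0.068, 0.022, -0.039)]}
```

```bash
python3 tilt.py top scene; python3 -m handwheel '[[1,0,0,0,0]]' 18 | grep r_force;python3 -m handwheel '[[1,0,0,0,0]]' 24 | grep r_force; python3 tilt.py top scene
```

```text
top {'F': array([ 0.4, -0.2, -2.3]), 'M': array([-0.01, -0.15, -0.01]), 'npan': 1646, 'pitch': 19.7, 'roll': 0.3, 'amax': 0.192, 'zmin': 0.07, 'cakes': [(0.208, 0.002, -0.205), (0.095, -0.028, -0.05), (0.07, 0.022, -0.04)]}
scene {'F': array([ 0.9, -0.1, -3.3]), 'M': array([ 0.04, -0.11,  0.02]), 'npan': 2295, 'pitch': 19.6, 'roll': 0.3, 'amax': 0.174, 'zmin': 0.192, 'cakes': [(0.031, -0.0, -0.006), (0.081, -0.03, -0.044), (0.081, 0.028, -0.044), (0.135, -0.014, -0.063), (0.166, -0.006, -0.211)]}
gripper_force: 18.0
gripper_force: 24.0
top {'F': array([ 0. ,  1. , -3.4]), 'M': array([ 0.  , -0.09, -0.06]), 'npan': 1699, 'pitch': 19.6, 'roll': 0.1, 'amax': 0.184, 'zmin': 0.125, 'cakes': [(0.196, -0.006, -0.168), (0.105, 0.022, -0.054), (0.104, -0.036, -0.053)]}
scene {'F': array([-0. , -0.4, -2.3]), 'M': array([ 0.02, -0.13, -0.07]), 'npan': 2360, 'pitch': 19.6, 'roll': 0.3, 'amax': 0.173, 'zmin': 0.195, 'cakes': [(0.031, 0.0, -0.005), (0.121, -0.031, -0.058), (0.122, 0.027, -0.058), (0.17, -0.007, -0.187)]}
```

```bash
python3 tilt.py scene;python3 -m handwheel '[[1,0,0,0,0],[1,0,0,0,0]]' 24 | grep r_force; python3 tilt.py scene; python3 -m handwheel '[[1,0,0,0,0],[1,0,0,0,0]]' 24 | grep r_force
python3 - <<'E'
from h import *
im,d,s=cap('scene');c=im[150:350,300:540,::-1];cv2.imwrite('pics/g.png',cv2.resize(c,None,fx=2.5,fy=2.5))
E
```

```text
scene {'F': array([-0.1,  0.9, -3.2]), 'M': array([ 0.03, -0.05,  0.04]), 'npan': 2439, 'pitch': 19.6, 'roll': 0.5, 'amax': 0.173, 'zmin': 0.194, 'cakes': [(0.031, 0.0, -0.005), (0.129, -0.031, -0.061), (0.13, 0.027, -0.061), (0.173, -0.006, -0.186)]}
gripper_force: 24.0
scene {'F': array([ 0.3,  0. , -1. ]), 'M': array([ 0.  , -0.16, -0.  ]), 'npan': 3132, 'pitch': 19.5, 'roll': 0.3, 'amax': 0.168, 'zmin': 0.198, 'cakes': [(0.03, -0.0, -0.005), (0.184, -0.006, -0.159)]}
gripper_force: 24.0
```

View pics/g.png

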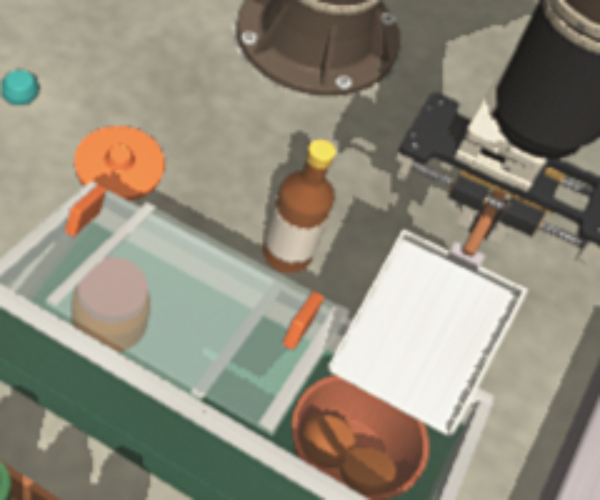

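```bash
python3 -m handwheel '[[1,0,0,1,0],[1,0,0,4,0],[1,0,-0.5,7,0],[1,1,-4,8,0],[1,2,-8.5,8,0],[1,3,-13.5,8,0],[1,4,-18.5,8,0],[1,4,-23.5,8,0]]' 60 && python3 -m handwheel '[[1,0,-5,0,5],[1,0,-10,0,10],[1,0,-15,0,15],[1,0,-20,0,20],[1,0,-25,0,25],[1,0,-30,0,30],[1,0,-35,0,35],[1,0,-39,0,40]]' && python3 -m handwheel '[[1,0,-3,-1,5],[1,-0.5,-4.5,-4,9],[1,-1,-5,-8,11],[1,-1.5,-5,-13,11],[1,-2,-5,-18,11],[1,-2,-5,-22,11],[1,-2,-5,-24,11],[1,-2,-5,-24,11]]'; python3 tilt.py scene
python3 - <<'E'
from h import *
im,d,s=cap('top','h_top.png')
W=cloud('top',d);hsv=cv2.cvtColor(im[:,:,::-1].copy(),cv2.COLOR_BGR2HSV)
m=(np.hypot(W[...,0]-.602,W[...,1]-.3147)<.056)
print('bowl contents z',np.percentile(W[m][:,2],[5,25,50,75,95]))
c=im[150:290,90:250,::-1];cv2.imwrite('pics/h.png',cv2.resize(c,None,fx=4,fy=4))
E
```

```text
time_s: 20.3
tcp_pos: [0.4605, 0.0822, 0.359]
eef_rot: [179.6, -2.6, -179.1]
contact_force: [-0.1, -1.0, -1.0]
gripper_width: 0.0113
gripper_force: 60.0
time_s: 21.3
tcp_pos: [0.4599, -0.3083, 0.3591]
eef_rot: [179.7, -2.7, -139.0]
contact_force: [0.4, 0.4, -0.8]
gripper_width: 0.0115
gripper_force: 60.0
time_s: 22.3
tcp_pos: [0.4396, -0.3561, 0.1174]
eef_rot: [179.5, -2.7, -128.1]
contact_force: [-0.1, 0.0, -1.4]
gripper_width: 0.0115
gripper_force: 60.0
scene {'F': array([-0.1,  0. , -1.4]), 'M': array([ 0.15, -0.18, -0.03]), 'npan': 2449, 'pitch': 22.8, 'roll': 0.6, 'amax': 0.207, 'zmin': -0.005, 'cakes': []}
bowl contents z [0.06593946 0.07449359 0.09808349 0.11683044 0.13913861]
```

View pics/h.png

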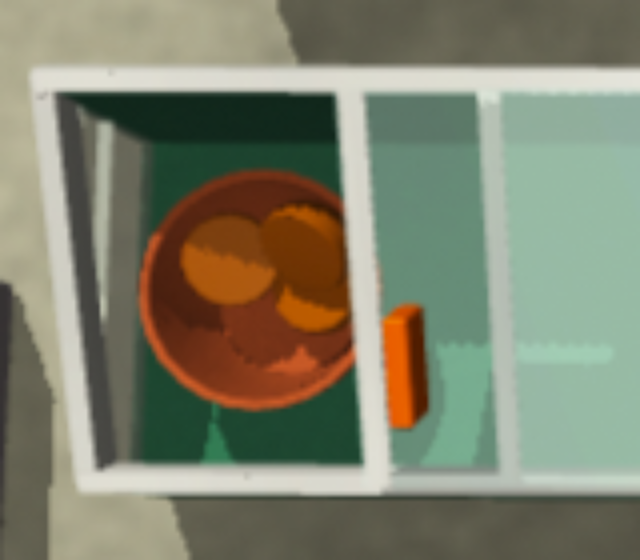

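```bash
python3 -m handwheel '[[1,0,0,-1,0],[1,0,0,-2.5,0],[1,0,0,-3.5,0],[1,-0.3,-0.4,-4.5,0],[1,-0.6,-0.8,-5.5,0],[1,-0.9,-1.2,-6.5,0],[1,-1.2,-1.5,-7.5,0],[1,-1.4,-1.8,-8.5,0]]' 10 && python3 -m handwheel '[[1,-0.1,-0.1,-0.5,0],[1,-0.1,-0.1,-0.9,0],[1,-0.1,-0.1,-1.1,0],[1,-0.1,-0.1,-1.1,0]]' 7; python3 tilt.py scene
```

```text
time_s: 23.4
tcp_pos: [0.426, -0.3745, 0.0327]
eef_rot: [179.7, -2.7, -128.1]
contact_force: [-0.0, 1.0, -0.3]
gripper_width: 0.0118
gripper_force: 10.0
time_s: 23.9
tcp_pos: [0.4252, -0.3752, 0.0223]
eef_rot: [179.6, -2.7, -128.1]
contact_force: [-0.4, -0.7, -0.4]
gripper_width: 0.0118
gripper_force: 7.0
scene {'F': array([-0.4, -0.7, -0.4]), 'M': array([ 0.09, -0.14, -0.01]), 'npan': 1742, 'pitch': 0.8, 'roll': 0.5, 'amax': 0.207, 'zmin': -0.004, 'cakes': []}
```

```bash
python3 -m handwheel '[[1,0,0,-0.1,0],[1,0,0,-0.2,0],[0.5,0,0,-0.2,0],[0.5,0,0,-0.1,0],[0.5,0,0,0,0],[0.5,0,0,0,0],[0.5,0,0,0,0]]' 3; python3 -m handwheel '[[0.5,0,0,2,0],[0.5,0,0,6,0],[0.5,0,0,12,0],[0.5,0,0,18,0],[0.5,-4,0,22,0],[0.5,-4,0,22,0]]'
python3 - <<'E'
from h import *
np.set_printoptions(precision=4,suppress=True)
im,d,s=cap('top','i_top.png');print(s['tcp_pos'],s['contact_force'])
W=cloud('top',d);hsv=cv2.cvtColor(im[:,:,::-1].copy(),cv2.COLOR_BGR2HSV)
im2,d2,_=cap('scene','i_scene.png');W2=cloud('scene',d2);h2=cv2.cvtColor(im2[:,:,::-1].copy(),cv2.COLOR_BGR2HSV)
for n,w,h in(('top',W,hsv),('scene',W2,h2)):
    m=(h[...,1]<40)&(h[...,2]>150)&(w[...,0]>.38)&(w[...,0]<.63)&(w[...,1]>-.43)&(w[...,1]<-.16)
    P=w[m];z=P[:,2];print(n,'pan z pct',np.percentile(z,[1,10,50,90,99]))
    f=P[z<.012];c=np.linalg.lstsq(np.c_[f[:,:2],np.ones(len(f))],f[:,2],rcond=None)[0];print(' floor slope deg',np.degrees(c[:2]))
    m=(np.hypot(w[...,0]-.602,w[...,1]-.3147)<.057)&(h[...,0]<20)&(h[...,1]>80);print(' bowl z',np.percentile(w[m][:,2],[5,50,90,97]))
    o=(w[...,0]>.49)&(w[...,0]<.72)&(w[...,1]>.2)&(w[...,1]<.42)&(w[...,2]>.119)&(w[...,2]<.133)&(h[...,0]<20)&(h[...,1]>70)&(np.hypot(w[...,0]-.602,w[...,1]-.3147)>.059)
    x=w[o][:,:2];A=np.c_[2*x,np.ones(len(x))];c=np.linalg.lstsq(A,(x**2).sum(1),rcond=None)[0];print(' rim',c[:2],np.sqrt(c[2]+c[0]**2+c[1]**2))
    o=(h[...,0]<14)&(h[...,1]>150)&(w[...,2]>.15)&(w[...,2]<.27)&(w[...,0]>.46)&(w[...,0]<.74)
    k,l=cv2.connectedComponents(o.astype(np.uint8))
    for i in range(1,k):
        p=w[l==i]
        if len(p)>40: print(' orange',p.mean(0))
E
```

```text
time_s: 24.82
tcp_pos: [0.4252, -0.3752, 0.0223]
eef_rot: [179.7, -2.7, -128.1]
contact_force: [0.2, 0.3, -0.7]
gripper_width: 0.0435
gripper_force: 0.0
time_s: 25.58
tcp_pos: [0.3849, -0.3759, 0.2464]
eef_rot: [-180.0, -2.6, -128.2]
contact_force: [-0.6, -0.1, -0.2]
gripper_width: 0.044
gripper_force: 0.0
[ 0.3849 -0.3759  0.2464] [-0.5544 -0.0743 -0.2463]
top pan z pct [-0.0023 -0.0007  0.0034  0.0218  0.0275]
 floor slope deg [-5.3999  4.5091]
 bowl z [0.0665 0.0984 0.1323 0.1423]
 rim [0.6017 0.3147] 0.06438000680582988
 orange [0.5527 0.2108 0.1977]
 orange [ 0.5583 -0.0463  0.1909]
scene pan z pct [-0.0055 -0.0029  0.001   0.0104  0.4089]
 floor slope deg [-0.1694 -0.011 ]
 bowl z [0.0681 0.0982 0.132  0.1407]
 rim [0.6026 0.3149] 0.06451391796782337
 orange [ 0.565  -0.0415  0.1873]
 orange [0.5629 0.2153 0.2008]
```

View pics/i_scene.png

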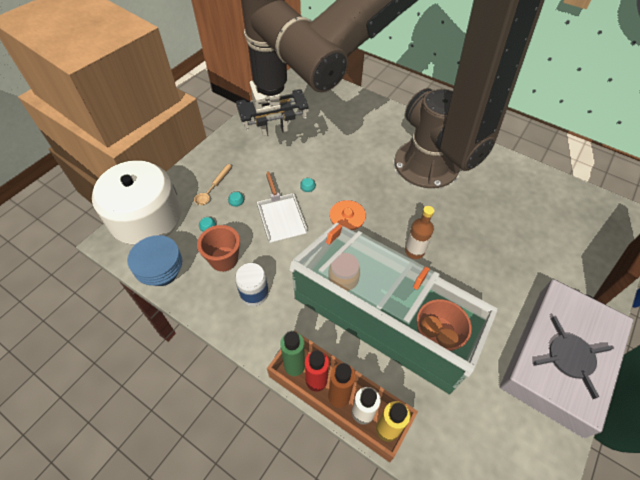

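Run:
```python
from h import *
np.set_printoptions(precision=4,suppress=True)
for n in('top','scene'):
    im,d,s=cap(n);w=cloud(n,d);h=cv2.cvtColor(im[:,:,::-1].copy(),cv2.COLOR_BGR2HSV)
    r=np.hypot(w[...,0]-.602,w[...,1]-.3147)
    m=(r<.056)&(h[...,0]<20)&(h[...,1]>80)
    P=w[m]
    for lo,hi in((.08,.1),(.1,.115),(.115,.128),(.128,.16)):
        q=P[(P[:,2]>lo)&(P[:,2]<=hi)]
        print(n,lo,len(q),q.mean(0)-[.602,.3147,0],q.min(0)-[.602,.3147,0],q.max(0)-[.602,.3147,0])
    for o in finder.cut_out(n,'cake1_centre')[:5]:
        q=w[o['region']];q=q[~np.isnan(q[:,0])];print(round(o['p'],2),np.round(o['pixel']),np.median(q,0),q[:,2].min(),q[:,2].max())
im,d,s=cap('scene');c=im[285:365,400:490,::-1];cv2.imwrite('pics/j.png',cv2.resize(c,None,fx=6,fy=6,interpolation=cv2.INTER_CUBIC))
```

```text
top 0.08 414 [-0.013   0.0072  0.0918] [-0.0542 -0.0413  0.08  ] [0.0556 0.056  0.1   ]
top 0.1 343 [0.0102 0.0116 0.109 ] [-0.0544 -0.0419  0.1001] [0.0548 0.0525 0.115 ]
top 0.115 258 [0.0226 0.0092 0.1198] [ 0.0018 -0.0479  0.115 ] [0.0426 0.0481 0.128 ]
top 0.128 219 [ 0.0302 -0.0285  0.1374] [ 0.0115 -0.0502  0.128 ] [ 0.0468 -0.001   0.1494]
0.6 [166. 214.] [0.6275 0.2871 0.132 ] 0.08371342335758025 0.1849310711408403
0.48 [526. 244.] [ 0.5762 -0.5555  0.0116] -0.003489302651130677 0.024915773479088577
scene 0.08 394 [-0.0276 -0.0011  0.0904] [-0.0557 -0.0556  0.08  ] [0.0403 0.0559 0.1   ]
scene 0.1 252 [0.0139 0.0162 0.109 ] [-0.0544 -0.0479  0.1   ] [0.047  0.0548 0.115 ]
scene 0.115 172 [0.0289 0.0129 0.1198] [ 0.0031 -0.0516  0.115 ] [0.05   0.0476 0.128 ]
scene 0.128 145 [ 0.0358 -0.0267  0.1376] [ 0.0138 -0.0506  0.128 ] [ 0.0493 -0.0029  0.1479]
0.84 [428. 329.] [0.6393 0.2893 0.1326] 0.09074521818203274 0.1479335398921875
```

View pics/j.png

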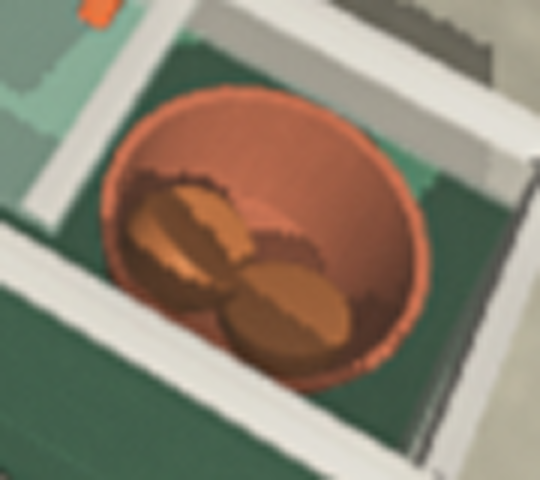

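```bash
python3 -c "
from plant import r
print(r.close_job())"
```

```text
the job is handed in; nothing more can be done
None
```

I slid the left panel fully open with the right one still shut, tipped all three cakes into the bowl, and set the empty tray flat on the counter and released it. The bowl had not moved, and I handed the job in at about 26 s; the top cake leans on the other two, its upper edge about 1–2 cm above the bowl's rim.

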